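# Clamp a glued sole in the bench press and lock the handwheel

### The arm

A 6-joint arm with a two-finger parallel gripper is mounted at the origin on the work surface. World frame = base frame: x ahead of the robot, y to its left, z up, the work surface at z = 0. Lengths are in m, angles in degrees, forces in N, time in s.
With the tool pointing down it reaches from about 0.375 to 0.9 m from the base axis. Payload 3.1 kg.
Tool frame: the origin (TCP) lies on the centre line of the jaws, within the pads' length; the fingertips stand 25 mm ahead of it and the grasp point (between the pads) lies 6 mm ahead of it; z points along the fingers, y is the line along which they close (so a half turn about z gives the same grasp; the last joint's range is limited). The gripper opens to 87 mm and grips with 3 to 60 N. Pads are 19 mm wide; open, the fingers measure 117 mm over their backs; the gripper's body (75 mm by 190 mm) begins 51 mm behind the grasp point.
Start: joints at [-87.176, 30.224, 82.088, -0, 67.689, -10.227], TCP at [0.141, -0.609, 0.248] pointing down, gripper open.
Joint ranges: [-176.69, 176.69], [-43.24, 126.21], [12.49, 139.97], [-82, 262], [0, 151.66], [-163.58, 163.58]. Speed limits (degrees/s): [159.86, 159.86, 180, 180, 180, 180].

### API

Orientations are given as a 3x3 rotation matrix whose columns are the frame's x, y, z axes.
In Python, from rig import bot, cams, models gives the robot as it stands. The module is installed in compiled form; this text tells all that it offers.
- The arm moves only by the shell command python3 -m handwheel 'ROWS' [OPENING]. ROWS is JSON, a list of rows, each a list of 6 numbers: the shift along the world's x, y, z each as a share of 1 m, from -1 to 1, then the turn, a rotation vector about the world's x, y, z each as a share of 2 rad, from -1 to 1. In form: [[dx, dy, dz, wx, wy, wz], ...]. A call has exactly 8 rows; each row is the pose to reach, as a shift and turn from the pose commanded when the call began; what a row does not reach only later rows make up. A row lasts 1/12 s, in which the tool goes at most 41.7 mm and 7.16 degrees, less where a joint would pass 70% of its speed; a pose out of reach is approached as far as the arm can. A call with a number of a shift or a turn outside -1 to 1 is refused whole. A call with a gripper value outside its range is refused whole. OPENING is the opening, from -1 (shut) to 1 (fully open), so that 0 is half open, set as the call begins (- or left out, the last holds). The fingers move at their own pace and stop on an object; the grip force is fixed at half the most. Time passes only in rows, so rows that repeat a pose let the fingers close, or fill a call up. It gives the time, the measured TCP pose, the force, the opening and the grip force at its end, in the units of the state.
- bot.read_state(): the state, without advancing time (a new reading comes with each control period).
- cams.capture(name): name is "scene" or "top"; returns (picture, depth): 400x640x3 uint8, blue, green, red; 400x640 float32, m along the optical axis (not along the pixel's ray), 0 where there is no reading.
- cams.calibration(name): a dict with "mtx" (3x3 intrinsics, pixels), "dist_coeffs" ([k1, k2, p1, p2, k3] as OpenCV has them; the pictures are not rectified), "R" (3x3) and "t" (3): a world point X has camera coordinates R X + t. Camera axes: x right, y down, z forward; pixel columns grow to the right and rows downward; lengths in m; the calibration is good to about 2 mm. A picture is of the moment at which its call begins. calibration takes no time and is no camera call.
- bot.hand_in(): hands the job in; it is judged then, once.
Trained networks look in the newest picture that a camera, given by its name, has taken for a name from the list of things; names that differ only in an ending like _2 or _b are one class to them, and where a whole thing is asked for, a point or a joint stands for the part that bears it (a point fixed in the world has none). Each returns a list of dicts, best first, with "conf" (0 to 1); they miss things now and then, are a little off and sometimes report something else, mostly with a low value. They report only what shows in the picture. A call takes as long as a camera call.
- models.spot_in(query, camera): "position" ([column, row] in pixels, amid what is visible of it).
- models.tip_of(query, camera): "position" ([column, row] in pixels: a listed point, or the origin of a listed thing).
The state is a dict: "time_s": time; "joint_positions": joint angles; "qvel": joint speeds; "tau": joint torques, N m; "position": TCP position; "tcp_rot": TCP orientation; "force": force on the tool from outside, world axes, zero at the start; "moment": the same for the moment, N m; "opening": opening from 0.0 (shut) to 1.0 (fully open); "grasp_force": force on a finger pad.
Only numpy, scipy, OpenCV 4.12 (cv2) and the standard library are available. Lean on these libraries where they do the work, as an engineer would, in place of code of your own. Each camera call takes 0.05 s, during which the arm holds its last target. There are 200 camera calls.

### The job

A freshly glued sole lies in the bench press. Swing the folded crank handle of the handwheel out until it snaps upright, wind the wheel clockwise until the platen meets the sole and then about half a turn more so that it is firmly pressed but not crushed, and fold the handle back down flat across the wheel so that it locks it. Leave the white bottle, spray can and jar around the press where they are.

Things in the scene. Friction and masses are not known exactly. Their poses are not given: they have to be found in the camera images.
- hub (a point): Centre of the dark steel handwheel (172 mm over the rim, rim 16 mm thick, spokes sunk) of the grey, bolted-down bench press, which leans 30 degrees so that the wheel faces up and towards the robot. z axis: along the spindle, out of the wheel's face. x axis turns with the wheel, from hub towards the crank handle's pin, 62 mm out and 22 mm up along z; at the start roughly down the slope.
- pin (a point): Pivot pin of the folding crank handle, in a clevis 41 mm wide inside the rim. The pin lies in the wheel's plane at right angles to its radius, so the handle swings in the plane of radius and spindle. The point's -x axis points along the handle from the pin to its free end.
- grip_mid (a point): Middle of the handle's black round grip, 50 mm from the pin. The grip is a freely spinning sleeve 24 mm thick, from 16 to 85 mm from the pin; the handle ends at 90 mm. Folded, it lies over the hub, its axis 22 mm above the rim's mid-plane and 23 mm or more above hub and spokes; swung out it stands parallel to the spindle.
- handle (a joint): Fold angle of the crank handle, rad: about 0 folded down across the wheel (start), 1.57 upright against its stop, latched. A spring detent holds it at both ends: about 10 N at mid-grip to start it, falling to nothing half-way (it may rest at 0.5 to 1.1), beyond which it snaps home if let go. Folded, a rubber shoe under it brakes the wheel; swung out, the wheel is free.
- wheel (a joint): Angle of the handwheel, rad, growing clockwise as seen looking down on the wheel's face; starts between -0.7 and 0.7. A full turn (6.28) lowers the platen 12 mm; the platen meets the sole at about 6.3. The screw stays where it is left and needs about 4 N at the crank, some 2 N more as the springs tighten.
- platen (a joint): How far the platen's springs are squeezed, m: 0 while the platen hangs free, growing by 12 mm a turn once it bears on the sole (6 mm at half a turn past meeting). Solid at 14 mm.
- platen_face (a point): Centre of the underside of the steel and rubber platen (156 x 121 mm), which slides on two round columns under the wheel. At the start it hangs about 12 mm (10.5 to 13.5 mm, roughly one turn) above the 14 mm thick rubber sole on the bed.
- spray_can_mid (a point): A spray can, 54 mm thick, 190 mm high, beside the press: leave it standing. The point is its centre.
- dye_bottle_mid (a point): A white dye bottle, 48 mm thick, 150 mm high, beside the press: leave it standing. The point is its centre.
- jar_mid (a point): A low jar, 72 mm thick, 45 mm high, near the foot of the press: leave it. The point is its centre.
- lamp_mid (a point): Middle of the strip light (45 x 290 x 22 mm) on two posts over the high side of the wheel, fixed to the press with its long side across it. It leaves no room for a hand from straight above on that side: come in leaning with the spindle.

How it is judged (in metres and radians):
On the way, in this order (a step that is already met when the one before it is completed fails the run):
1. the crank handle is swung out and latched upright (fold angle over 1.45 rad) while the platen still hangs free (value of joint handle above 1.45 rad and value of joint platen below 0.001 m), for 0.2 s.
2. the platen is wound down with the handle out until its springs are squeezed 3 to 9 mm (value of joint platen between 0.003 and 0.009 m and value of joint handle above 1.2 rad), for 0.2 s.
At the end, for the whole second after the job is handed in: The crank handle is folded down across the wheel (fold angle under 0.15 rad), the platen presses the sole with its springs squeezed 3 to 9 mm (a quarter to three quarters of a turn past meeting), and the wheel is at rest (value of joint handle below 0.15 rad and value of joint platen between 0.003 and 0.009 m and velocity of joint wheel between -0.05 and 0.05 rad/s); the robot touches nothing.
It fails at once if the sole is crushed: springs squeezed over 10.5 mm (value of joint platen above 0.0105 m).
It fails at once if the spray can, white bottle or jar is shoved more than 30 mm (distance of any of spray_can_mid, dye_bottle_mid, jar_mid from where it was at the start of the episode above 0.03 m).
It also fails if it takes over 64 s, if anything falls off the work surface, if the arm or the gripper's body presses on something with over 40 N, if the wrist force passes 120 N, or if a joint passes its speed limit or range.

## Working session

There is one attempt and no reset: what is moved stays moved. The work goes in short steps, Python scripts to look and compute and a shell command to move; the robot and the scene stay as the last step left them, time stands still between calls to the robot, and variables do not carry over. Pictures are saved under pics/ and viewed, at most 10 in all, crops included, and the job is handed in when it is done.

```bash
mkdir -p pics; cat > h.py <<'E'
import numpy as np, cv2
from rig import bot,cams,models
def ray(cam,px):
    c=cams.calibration(cam);u=cv2.undistortPoints(np.array([[px]],float),np.array(c['mtx']),np.array(c['dist_coeffs']))[0,0]
    R=np.array(c['R']);t=np.array(c['t']);return -R.T@t,R.T@np.array([u[0],u[1],1.])
def pt(cam,px,depth):
    o,d=ray(cam,px);return o+d*depth
def dep(D,px,r=2):
    x,y=int(round(px[0])),int(round(px[1]));w=D[max(0,y-r):y+r+1,max(0,x-r):x+r+1];w=w[w>0];return float(np.median(w)) if len(w) else 0
def tri(p1,p2):
    o1,d1=ray('scene',p1);o2,d2=ray('top',p2)
    A=np.stack([d1,-d2],1);s=np.linalg.lstsq(A,o2-o1,rcond=None)[0];a=o1+d1*s[0];b=o2+d2*s[1];return (a+b)/2,np.linalg.norm(a-b)
def proj(cam,X):
    c=cams.calibration(cam);return cv2.projectPoints(np.array([X],float),cv2.Rodrigues(np.array(c['R']))[0],np.array(c['t'],float),np.array(c['mtx']),np.array(c['dist_coeffs']))[0][0,0]
E
python3 - <<'E'
from h import *
np.set_printoptions(precision=3,suppress=True)
D={}
for c in ('scene','top'):
    im,D[c]=cams.capture(c);cv2.imwrite(f'pics/{c}0.png',im)
for q in ['hub','pin','grip_mid','spray_can_mid','dye_bottle_mid','jar_mid','lamp_mid','platen_face']:
    P={}
    for c in D:
        r=models.tip_of(q,c)
        for k in r[:2]:
            p=k['position'];print(q,c,np.array(p),round(k['conf'],2),pt(c,p,dep(D[c],p)))
        if r:P[c]=r[0]['position']
    if len(P)==2: print('  tri',*tri(P['scene'],P['top']))
s=bot.read_state();print(s['time_s'],s['position'],s['tcp_rot'])
E
```

```text
hub scene [331.  187.6] 0.85 [0.546 0.063 0.228]
hub top [306.9 221.9] 0.76 [0.527 0.056 0.256]
  tri [0.531 0.059 0.214] 0.00481373922530081
pin scene [342.2 176.2] 0.47 [0.497 0.087 0.228]
pin top [295.5 248.5] 0.83 [0.471 0.082 0.222]
  tri [0.471 0.084 0.206] 0.0021009806379734975
grip_mid scene [336.  175.5] 0.61 [0.518 0.072 0.247]
grip_mid top [300.6 228.4] 0.6 [0.514 0.07  0.249]
  tri [0.514 0.071 0.244] 0.0015673610796763761
spray_can_mid scene [241.3 237.7] 0.77 [ 0.662 -0.161  0.118]
spray_can_mid top [391.8 186.7] 0.84 [ 0.619 -0.148  0.178]
spray_can_mid top [295.1 249.7] 0.41 [0.468 0.083 0.222]
  tri [ 0.637 -0.168  0.087] 0.008673970809431313
dye_bottle_mid scene [395.1 249.7] 0.73 [0.624 0.249 0.101]
dye_bottle_mid top [232.1 198.7] 0.62 [0.603 0.248 0.111]
  tri [0.608 0.252 0.081] 0.001644583547564923
jar_mid scene [372.6 211.9] 0.64 [0.74  0.171 0.352]
jar_mid top [259.9 273.3] 0.87 [0.415 0.183 0.045]
  tri [0.415 0.185 0.021] 0.0012079949657445314
lamp_mid scene [328.5 155.8] 0.83 [0.617 0.062 0.388]
platen_face scene [327.7 225.5] 0.94 [0.634 0.067 0.177]
platen_face scene [398.  251.4] 0.67 [0.627 0.257 0.099]
0.9 [ 0.141 -0.609  0.248] [[ 0.974  0.226 -0.   ]
 [ 0.226 -0.974 -0.   ]
 [-0.     0.    -1.   ]]
```

```bash
python3 - <<'E'
import cv2,numpy as np
a=cv2.imread('pics/scene0.png')[90:290,210:430];b=cv2.imread('pics/top0.png')[110:310,200:420]
cv2.imwrite('pics/m.png',np.hstack([cv2.resize(a,(396,360),interpolation=cv2.INTER_CUBIC),cv2.resize(b,(396,360),interpolation=cv2.INTER_CUBIC)]))
E
```

```text
(no output)
```

View pics/m.png

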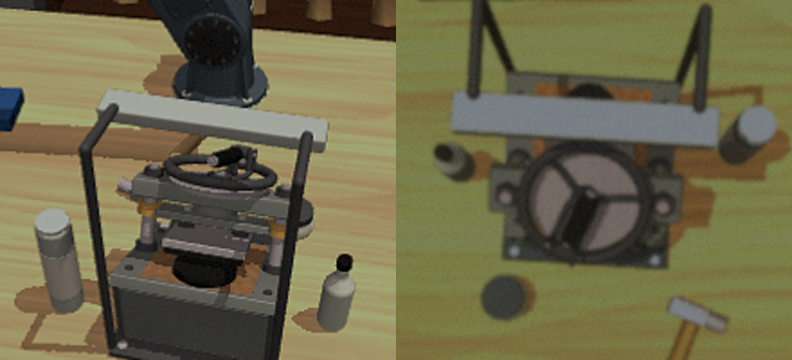

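The wheel shows at about (583,203) in the right half of the mosaic, with its black grip pointing down-left towards the robot. The lamp bar lies beyond it, and the bottle, can and jar stand clear to the sides. Next I refine the wheel pose from the rim's depth points.

```bash
python3 - <<'E'
from h import *
from scipy.optimize import least_squares
np.set_printoptions(precision=4,suppress=True)
h0=np.array([.533,.062,.225]);yaw=-.076
def axes(yaw,t=np.pi/6):
    u=np.array([np.cos(yaw),np.sin(yaw),0]);z=np.array([0,0,1.]);return -np.sin(t)*u+np.cos(t)*z,-(np.cos(t)*u+np.sin(t)*z),np.array([-np.sin(yaw),np.cos(yaw),0])
C={}
for c in('scene','top'):
    im,D=cams.capture(c);pts=[]
    x,y=proj(c,h0).astype(int)
    for v in range(y-60,y+61):
        for w in range(x-70,x+71):
            if D[v,w]>0 and im[v,w].max()<95: pts.append(pt(c,(w,v),D[v,w]))
    C[c]=np.array(pts)
def res(p,P):
    n,d,e=axes(p[3]);q=P-p[:3];a=q@n;r=np.linalg.norm(q-np.outer(a,n),axis=1);return np.hypot(r-.078,a)-.008
for use in(['top'],['scene'],['top','scene']):
    P=np.vstack([C[c] for c in use]);p=np.r_[h0,yaw]
    for tol in(.03,.02,.012,.008,.006):
        k=abs(res(p,P))<tol;p=least_squares(lambda p:np.r_[res(p,P[k]),(p[3]-yaw)*.5],p,loss='soft_l1',f_scale=.003).x
    print(use,p,k.sum(),abs(res(p,P[k])).mean())
    n,d,e=axes(p[3])
    for nm,X in(('pin',[.471,.084,.206]),('grip',[.514,.071,.244])):
        q=np.array(X)-p[:3];print(nm,'n,d,e',q@n,q@d,q@e)
# grip dark points above the wheel
q=P-p[:3];a=q@n;m=(a>.018)&(a<.05)&(np.hypot(q@d,q@e)<.06);G=np.c_[q@d,q@e,a][m];print(m.sum(),np.median(G,0));
uu,s,vt=np.linalg.svd(G[:,:2]-G[:,:2].mean(0));print(vt[0],np.degrees(np.arctan2(vt[0][1],vt[0][0])),G.min(0),G.max(0))
E
```

```text
Traceback (most recent call last):
  File "h.py", line 7, in pt
    o,d=ray(cam,px);return o+d*depth
        ~~~^^^^^^^^
  File "h.py", line 4, in ray
    c=cams.calibration(cam);u=cv2.undistortPoints(np.array([[px]],float),np.array(c['mtx']),np.array(c['dist_coeffs']))[0,0]
ValueError: time passes only in moves, steps and waits
```

```bash
sed -i 's/cams\.calibration(/cal(/; ' h.py; sed -i '2a import functools\n@functools.lru_cache(None)\ndef cal(n): return cams.calibration(n)' h.py
cat > fit.py <<'E'
from h import *
from scipy.optimize import least_squares
np.set_printoptions(precision=4,suppress=True)
h0=np.array([.533,.062,.225]);yaw=-.076
def axes(yaw,t=np.pi/6):
    u=np.array([np.cos(yaw),np.sin(yaw),0]);z=np.array([0,0,1.]);return -np.sin(t)*u+np.cos(t)*z,-(np.cos(t)*u+np.sin(t)*z),np.array([-np.sin(yaw),np.cos(yaw),0])
if __name__=='__main__':
    C={}
    for c in('scene','top'):
        im,D=cams.capture(c);pts=[]
        x,y=proj(c,h0).astype(int)
        for v in range(y-60,y+61):
            for w in range(x-70,x+71):
                if D[v,w]>0 and im[v,w].max()<95: pts.append(pt(c,(w,v),D[v,w]))
        C[c]=np.array(pts)
    def res(p,P):
        n,d,e=axes(p[3]);q=P-p[:3];a=q@n;r=np.linalg.norm(q-np.outer(a,n),axis=1);return np.hypot(r-.078,a)-.008
    for use in(['top'],['scene'],['top','scene']):
        P=np.vstack([C[c] for c in use]);p=np.r_[h0,yaw]
        for tol in(.03,.02,.012,.008,.006):
            k=abs(res(p,P))<tol;p=least_squares(lambda p:np.r_[res(p,P[k]),(p[3]-yaw)*.5],p,loss='soft_l1',f_scale=.003).x
        print(use,p,k.sum(),abs(res(p,P[k])).mean())
        n,d,e=axes(p[3])
        for nm,X in(('pin',[.471,.084,.206]),('grip',[.514,.071,.244])):
            q=np.array(X)-p[:3];print(nm,'n,d,e',q@n,q@d,q@e)
        q=P-p[:3];a=q@n;m=(a>.018)&(a<.05)&(np.hypot(q@d,q@e)<.06);G=np.c_[q@d,q@e,a][m];print(m.sum(),np.median(G,0))
        uu,s,vt=np.linalg.svd(G[:,:2]-G[:,:2].mean(0));print(np.degrees(np.arctan2(vt[0][1],vt[0][0])),G.min(0),G.max(0))
E
python3 fit.py
```

```text
['top'] [ 0.5276  0.0623  0.2221 -0.0715] 1325 0.0011838761641160122
pin n,d,e 0.015080146851554566 0.058261121237974826 0.017586228130881093
grip n,d,e 0.026079588537435205 0.0013127130928111456 0.007692235391305746
419 [0.015  0.0066 0.0288]
21.570411385589544 [-0.0292 -0.0177  0.018 ] [0.0595 0.0399 0.0355]
['scene'] [ 0.5275  0.0622  0.2214 -0.0733] 605 0.0010711237184679748
pin n,d,e 0.015627931215726032 0.05792717194803765 0.01755288036939125
grip n,d,e 0.026618762429342763 0.0009638500274357117 0.007735468031933726
137 [0.0117 0.0135 0.0267]
-156.23920033527676 [-0.0307 -0.0164  0.0182] [0.057  0.0388 0.033 ]
['top', 'scene'] [ 0.5275  0.0623  0.2219 -0.0712] 1929 0.0011576929764885984
pin n,d,e 0.015190165106896393 0.05807224979948604 0.017644139583309876
grip n,d,e 0.026191230926511436 0.0011266547364686265 0.007735771718149204
553 [0.0139 0.0081 0.0285]
22.09864466006679 [-0.0305 -0.0177  0.018 ] [0.0595 0.0399 0.0356]
```

The rim fit gives hub ≈ (0.5275, 0.0623, 0.222), yaw −0.072 and the handle about 21° towards +y. I'll approach leaning with the spindle, keep the tool along −n, and pivot the handle between the pads.

```bash
cat > plan.py <<'E'
from fit import *
from scipy.spatial.transform import Rotation as Ro
hub=np.array([.5275,.0623,.2219]);n,d,e=axes(-.072)
def rad(phi): return d*np.cos(phi)+e*np.sin(phi)
def tan(phi): return -d*np.sin(phi)+e*np.cos(phi)
def tool(psi,s=-1): # y = s*tan(psi)
    z=-n;y=s*tan(psi);return np.c_[np.cross(y,z),y,z]
def pos(phi,f,up=.011,s=.05): # TCP for wheel angle phi, fold f
    return hub+.062*rad(phi)+.022*n+s*(-np.cos(f)*rad(phi)+np.sin(f)*n)+up*n
def row(P,R,P0,R0):
    return np.r_[P-P0,Ro.from_matrix(R@R0.T).as_rotvec()/2]
E
python3 - <<'E'
from plan import *
s=bot.read_state();P0=np.array(s['position']);R0=np.array(s['tcp_rot']);ph=np.radians(21)
np.set_printoptions(precision=3,suppress=True)
for sg in(-1,1):
  R=tool(ph,sg)
  print(row(pos(ph,np.pi/2),R,P0,R0),row(pos(ph,0,.09),R,P0,R0))
print(pos(ph,np.pi/2),pos(ph,0),n,d,e)
E
```

```text
[ 0.297  0.7    0.017  0.069 -0.258 -0.325] [ 0.321  0.68   0.066  0.069 -0.258 -0.325]
[ 0.297  0.7    0.017 -0.329 -0.088  1.202] [ 0.321  0.68   0.066 -0.329 -0.088  1.202]
[0.438 0.091 0.265] [0.502 0.068 0.245] [-0.499  0.036  0.866] [-0.864  0.062 -0.5  ] [0.072 0.997 0.   ]
```

```bash
python3 -m handwheel '[[0.04,0.02,0.03,0,0,0],[0.08,0.05,0.06,0,0,0],[0.12,0.08,0.09,0,0,0],[0.15,0.11,0.11,0,0,0],[0.18,0.14,0.13,0,0,0],[0.21,0.17,0.15,0,0,0],[0.24,0.20,0.16,0,0,0],[0.26,0.23,0.17,0,0,0]]' 0.1
python3 -m handwheel '[[0.03,0.03,0.0,0.01,-0.03,-0.04],[0.04,0.07,0,0.02,-0.06,-0.08],[0.04,0.11,0,0.03,-0.09,-0.12],[0.04,0.15,0,0.04,-0.13,-0.16],[0.04,0.19,0,0.05,-0.16,-0.20],[0.04,0.23,0,0.06,-0.20,-0.25],[0.04,0.27,0,0.065,-0.23,-0.29],[0.04,0.31,0,0.069,-0.258,-0.325]]'
python3 -m handwheel '[[0,0.04,-0.01,0,0,0],[0,0.08,-0.03,0,0,0],[0,0.12,-0.05,0,0,0],[0,0.15,-0.08,0,0,0],[0,0.16,-0.11,0,0,0],[-0.001,0.16,-0.14,0,0,0],[-0.003,0.16,-0.153,0,0,0],[-0.003,0.16,-0.153,0,0,0]]'
python3 - <<'E'
from plan import *
s=bot.read_state();P=np.array(s['position']);R=np.array(s['tcp_rot']);ph=np.radians(21)
print(s['time_s'],P,s['joint_positions'],s['force'],s['opening'])
print(P-pos(ph,np.pi/2));print(row(pos(ph,np.pi/2),tool(ph),P,R))
E
```

```text
time_s: 1.72
position: [0.367, -0.4186, 0.4005]
tcp_rot: [[0.974, 0.225, 0.001], [0.225, -0.974, -0.002], [0.001, 0.002, -1.0]]
force: [0.4, -0.4, 0.5]
opening: 0.565
grasp_force: 0.0
time_s: 2.38
position: [0.4047, -0.1081, 0.399]
tcp_rot: [[0.776, -0.381, 0.502], [-0.42, -0.907, -0.038], [0.47, -0.182, -0.864]]
force: [0.5, 0.3, 0.3]
opening: 0.55
grasp_force: 0.0
time_s: 3.05
position: [0.4, 0.0517, 0.243]
tcp_rot: [[0.785, -0.376, 0.492], [-0.415, -0.909, -0.033], [0.46, -0.178, -0.87]]
force: [-0.4, -0.4, 0.4]
opening: 0.552
grasp_force: 0.0
3.05 [0.4    0.0517 0.243 ] [-11.2691   7.2559 131.7647  17.541   12.1843  87.5361] [-0.4471 -0.3769  0.4499] 0.5519151309096143
[-0.0377 -0.0394 -0.0219]
[ 0.0377  0.0394  0.0219 -0.001  -0.0039 -0.0011]
```

```bash
python3 -m handwheel '[[0.01,0.01,0.01,0,0,0],[0.02,0.02,0.02,0,0,0],[0.03,0.03,0.022,0,0,0],[0.038,0.039,0.022,0,-0.004,0],[0.038,0.039,0.022,0,-0.004,0],[0.038,0.039,0.022,0,-0.004,0],[0.038,0.039,0.022,0,-0.004,0],[0.038,0.039,0.022,0,-0.004,0]]'
cat > st.py <<'E'
from plan import *
import sys
def st(phi,f,up=.011,psi=None):
    s=bot.read_state();P=np.array(s['position']);R=np.array(s['tcp_rot'])
    q=P-hub;print(s['time_s'],'J',np.round(s['joint_positions'],1),'F',np.round(s['force'],1),'op',round(s['opening']*87,1),'gf',s['grasp_force'],'n,d,e',q@n,q@d,q@e)
    print('to go',row(pos(phi,f,up),tool(phi if psi is None else psi),P,R))
a=[float(x) for x in sys.argv[1:]];st(np.radians(a[0]),np.radians(a[1]),a[2],np.radians(a[3]) if len(a)>3 else None)
E
python3 st.py 21 0 .06; python3 st.py 21 0 .011
```

```text
time_s: 3.72
position: [0.4401, 0.0889, 0.2682]
tcp_rot: [[0.776, -0.375, 0.506], [-0.416, -0.909, -0.036], [0.474, -0.182, -0.862]]
force: [0.4, -0.1, 0.0]
opening: 0.552
grasp_force: 0.0
3.7167 J [ -2.3   7.7 124.3  -3.   17.5 115.5] F [ 0.4 -0.1  0. ] op 48.0 gf 0.0 n,d,e 0.08466111169592509 0.053986892234876516 0.02022577522730638
to go [ 0.0371 -0.0186  0.0191  0.0001  0.0043  0.0002]
3.7167 J [ -2.3   7.7 124.3  -3.   17.5 115.5] F [ 0.4 -0.1  0. ] op 48.0 gf 0.0 n,d,e 0.08466111169592509 0.053986892234876516 0.02022577522730638
to go [ 0.0616 -0.0204 -0.0233  0.0001  0.0043  0.0002]
```

```bash
python3 -m handwheel '[[0.012,-0.006,0.006,0,0,0],[0.025,-0.012,0.013,0,0.002,0],[0.037,-0.019,0.019,0,0.004,0],[0.037,-0.019,0.019,0,0.004,0],[0.043,-0.019,0.008,0,0.004,0],[0.049,-0.020,-0.002,0,0.004,0],[0.055,-0.020,-0.012,0,0.004,0],[0.055,-0.020,-0.012,0,0.004,0]]'; python3 st.py 21 0 .011
python3 - <<'E'
from h import *
a,_=cams.capture('scene');b,_=cams.capture('top')
cv2.imwrite('pics/m2.png',np.hstack([cv2.resize(a[120:250,250:410],(400,325),interpolation=cv2.INTER_CUBIC),cv2.resize(b[160:290,230:390],(400,325),interpolation=cv2.INTER_CUBIC)]))
E
```

```text
time_s: 4.38
position: [0.4943, 0.0692, 0.254]
tcp_rot: [[0.782, -0.378, 0.495], [-0.416, -0.909, -0.036], [0.464, -0.178, -0.868]]
force: [0.1, -0.6, -1.0]
opening: 0.552
grasp_force: 0.0
4.3833 J [ -5.2  13.3 119.2   1.7  17.7 108.5] F [ 0.1 -0.6 -1. ] op 48.0 gf 0.0 n,d,e 0.044551537840741104 0.0130497619255517 0.004459238339301777
to go [ 0.0073 -0.0007 -0.0091 -0.0002 -0.0019  0.0002]
```

View pics/m2.png

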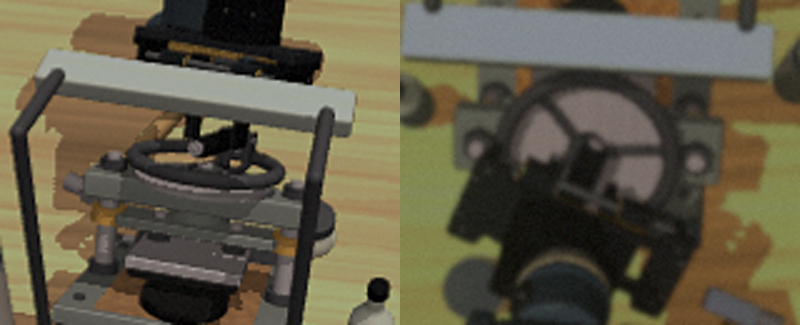

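The fingers straddle the black grip (left half near (210,140), right half near (590,170)). The wide body side lies along the closing line, clear of the lamp. I'll go down and close.

```bash
python3 -m handwheel '[[0.003,0,-0.004,0,-0.001,0],[0.007,0,-0.009,0,-0.002,0],[0.007,0,-0.009,0,-0.002,0],[0.007,0,-0.009,0,-0.002,0],[0.007,0,-0.009,0,-0.002,0],[0.007,0,-0.009,0,-0.002,0],[0.007,0,-0.009,0,-0.002,0],[0.007,0,-0.009,0,-0.002,0]]'
python3 -m handwheel '[[0,0,0,0,0,0],[0,0,0,0,0,0],[0,0,0,0,0,0],[0,0,0,0,0,0],[0,0,0,0,0,0],[0,0,0,0,0,0],[0,0,0,0,0,0],[0,0,0,0,0,0]]' -1; python3 st.py 21 0 .011
python3 - <<'E'
from plan import *
ph=np.radians(21);b=pos(ph,0)
np.set_printoptions(precision=3,suppress=True)
for f in range(0,105,6): print(f,pos(ph,np.radians(f))-b)
E
```

```text
time_s: 5.15
position: [0.5027, 0.0695, 0.2473]
tcp_rot: [[0.779, -0.375, 0.503], [-0.415, -0.909, -0.036], [0.471, -0.181, -0.863]]
force: [-0.5, 1.0, 0.4]
opening: 0.551
grasp_force: 0.0
time_s: 5.82
position: [0.5023, 0.0684, 0.2469]
tcp_rot: [[0.779, -0.376, 0.502], [-0.415, -0.909, -0.037], [0.47, -0.179, -0.864]]
force: [-2.0, -6.9, 0.4]
opening: 0.267
grasp_force: 30.0
5.8167 J [ -5.2  14.7 119.1   1.7  15.9 108.4] F [-2.  -6.9  0.4] op 23.2 gf 30.0032177567482 n,d,e 0.03438822961454849 0.009631687915281508 0.004279414064379617
to go [-0.0007  0.0001 -0.002   0.0006  0.0019  0.    ]
0 [0. 0. 0.]
6 [-0.003  0.     0.004]
12 [-0.006  0.001  0.008]
18 [-0.01   0.002  0.012]
24 [-0.014  0.003  0.016]
30 [-0.018  0.004  0.019]
36 [-0.022  0.005  0.021]
42 [-0.027  0.007  0.023]
48 [-0.031  0.008  0.024]
54 [-0.036  0.01   0.025]
60 [-0.041  0.012  0.026]
66 [-0.046  0.014  0.026]
72 [-0.051  0.016  0.025]
78 [-0.055  0.018  0.024]
84 [-0.06   0.02   0.022]
90 [-0.064  0.023  0.02 ]
96 [-0.068  0.025  0.017]
102 [-0.072  0.027  0.014]
```

```bash
python3 -m handwheel '[[-0.003,0,0.004,0,0,0],[-0.006,0.001,0.008,0,0,0],[-0.010,0.002,0.012,0,0,0],[-0.014,0.003,0.016,0,0,0],[-0.018,0.004,0.019,0,0,0],[-0.022,0.005,0.021,0,0,0],[-0.027,0.007,0.023,0,0,0],[-0.031,0.008,0.024,0,0,0]]'; python3 st.py 21 48 .011
```

```text
time_s: 6.48
position: [0.4739, 0.0754, 0.2718]
tcp_rot: [[0.776, -0.375, 0.506], [-0.414, -0.909, -0.039], [0.475, -0.18, -0.861]]
force: [6.9, -12.1, -6.7]
opening: 0.265
grasp_force: 30.0
6.4833 J [ -4.3   9.7 120.6  -0.1  19.2 110.9] F [  6.9 -12.1  -6.7] op 23.1 gf 29.96540665626526 n,d,e 0.07039689735712379 0.02213599859233908 0.0092626394861102
to go [-0.0037  0.0012 -0.0025  0.0016  0.0045  0.0002]
```

```bash
python3 -m handwheel '[[-0.005,0.002,0.001,0,0,0],[-0.010,0.004,0.002,0,0,0],[-0.015,0.006,0.002,0,0,0],[-0.020,0.008,0.001,0,0,0],[-0.024,0.010,0,0,0,0],[-0.029,0.012,-0.002,0,0,0],[-0.033,0.015,-0.004,0,0,0],[-0.035,0.016,-0.005,0,0,0]]'; python3 st.py 21 90 .011
```

```text
time_s: 7.15
position: [0.4436, 0.0924, 0.2725]
tcp_rot: [[0.768, -0.371, 0.522], [-0.414, -0.909, -0.037], [0.488, -0.187, -0.852]]
force: [-4.8, -6.3, 22.7]
opening: 0.251
grasp_force: 30.1
7.15 J [ -1.6   7.6 124.1  -4.6  16.9 117.5] F [-4.8 -6.3 22.7] op 21.8 gf 30.124903321266174 n,d,e 0.08673298631908016 0.049072195313448266 0.02402228270960076
to go [-0.0059 -0.0014 -0.0076  0.001   0.0135 -0.0003]
```

```bash
python3 -m handwheel '[[0,0,0,0,0,0],[0,0,0,0,0,0],[0,0,0,0,0,0],[0,0,0,0,0,0],[0,0,0,0,0,0],[0,0,0,0,0,0],[0,0,0,0,0,0],[0,0,0,0,0,0]]' 0.1; python3 st.py 21 90 .011
python3 - <<'E'
from h import *
for q in('grip_mid','pin','hub'):
    a,_=cams.capture('scene');b,_=cams.capture('top')
    r=[models.tip_of(q,c) for c in('scene','top')];print(q,[[(k['position'],round(k['conf'],2)) for k in x[:1]] for x in r])
    if r[0] and r[1]:
        from plan import *
        X,g=tri(r[0][0]['position'],r[1][0]['position']);Q=X-hub;print(X,g,'n,d,e',Q@n,Q@d,Q@e)
cv2.imwrite('pics/m3.png',np.hstack([cv2.resize(a[120:250,250:410],(400,325),interpolation=cv2.INTER_CUBIC),cv2.resize(b[160:290,230:390],(400,325),interpolation=cv2.INTER_CUBIC)]))
E
```

```text
time_s: 7.82
position: [0.4365, 0.0934, 0.2658]
tcp_rot: [[0.779, -0.375, 0.502], [-0.415, -0.909, -0.036], [0.47, -0.181, -0.864]]
force: [0.2, 0.2, 0.0]
opening: 0.546
grasp_force: 0.0
7.8167 J [ -1.5   7.9 124.5  -4.4  17.4 117.4] F [0.2 0.2 0. ] op 47.5 gf 0.0 n,d,e 0.08450136249709717 0.05855536477261404 0.024478269586488247
to go [ 0.0012 -0.0023 -0.001   0.0001  0.0021 -0.0003]
grip_mid [[([349.0, 155.2], 0.67)], [([287.5, 260.7], 0.55)]]
[0.443  0.0979 0.2602] 0.00026757418612626324 n,d,e 0.0765419259616017 0.05602954069838749 0.029442310379046623
pin [[([348.0, 172.8], 0.72)], [([290.6, 246.8], 0.82)]]
[0.4744 0.0968 0.223 ] 0.007406554908981283 n,d,e 0.028642093315730487 0.04748277114617311 0.030554886445683962
hub [[([331.4, 185.8], 0.9)], [([303.3, 222.1], 0.87)]]
[0.5308 0.0631 0.2204] 0.002453775068780994 n,d,e -0.0029135785683556147 -0.002056434629237237 0.001035899412480389
```

View pics/m3.png

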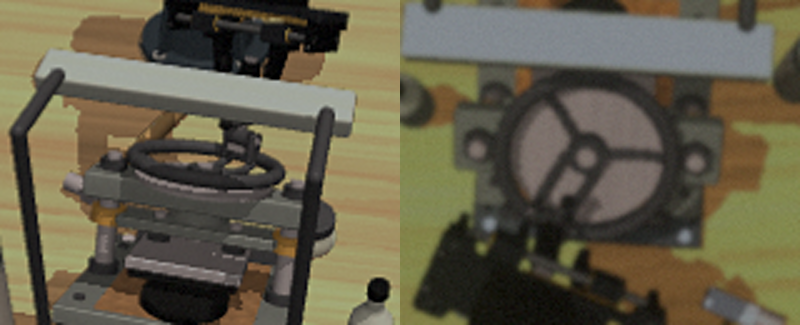

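The handle stands upright at about phi = 26°. I'll regrip here and work out the winding rows: 80° per call, with the tool yaw easing from 21° to −7°.

```bash
python3 -m handwheel '[[0,0,0,0,0,0],[0,0,0,0,0,0],[0,0,0,0,0,0],[0,0,0,0,0,0],[0,0,0,0,0,0],[0,0,0,0,0,0],[0,0,0,0,0,0],[0,0,0,0,0,0]]' -1; python3 st.py 23 90 .011
cat > wind.py <<'E'
from plan import *
import sys
a,step,p0,p1,N=[float(x) for x in sys.argv[1:6]]
np.set_printoptions(precision=3,suppress=True)
r=np.radians;c=int(N)
for k in range(c):
    A=a+step*8*k;q0=p0+(p1-p0)*k/c;q1=p0+(p1-p0)*(k+1)/c
    print(A,q0);print('['+','.join('['+','.join('%.3g'%x for x in np.round(row(pos(r(A+step*i),r(90)),tool(r(q0+(q1-q0)*i/8)),pos(r(A),r(90)),tool(r(q0))),4))+']' for i in range(1,9))+']')
E
python3 wind.py 23 10 21 -7 2; python3 wind.py 183 10 -7 -7 4
```

```text
time_s: 9.08
position: [0.4373, 0.0934, 0.2665]
tcp_rot: [[0.778, -0.375, 0.504], [-0.415, -0.909, -0.036], [0.472, -0.181, -0.863]]
force: [1.1, 1.6, 1.3]
opening: 0.271
grasp_force: 30.0
9.0833 J [ -1.5   7.9 124.5  -4.4  17.4 117.4] F [1.1 1.6 1.3] op 23.6 gf 29.999965829774737 n,d,e 0.0847454712204067 0.057537871262017815 0.02453900644537619
to go [ 0.0013 -0.0004 -0.0013  0.0088  0.0026 -0.0155]
23.0 21.0
[[0.0051,0.0092,0.0025,-0.0076,0.0005,0.0132],[0.0114,0.0173,0.0059,-0.0152,0.0011,0.0265],[0.0189,0.024,0.0099,-0.0228,0.0016,0.0397],[0.0272,0.0291,0.0145,-0.0305,0.0022,0.0529],[0.0362,0.0325,0.0195,-0.0381,0.0027,0.0661],[0.0455,0.0341,0.0248,-0.0457,0.0033,0.0794],[0.0548,0.0338,0.0302,-0.0533,0.0038,0.0926],[0.0639,0.0317,0.0355,-0.0609,0.0044,0.106]]
103.0 7.0
[[0.0086,-0.004,0.0051,-0.0076,0.0005,0.0132],[0.0165,-0.0096,0.0099,-0.0152,0.0011,0.0265],[0.0234,-0.0168,0.0142,-0.0228,0.0016,0.0397],[0.0291,-0.0253,0.0178,-0.0305,0.0022,0.0529],[0.0333,-0.0348,0.0206,-0.0381,0.0027,0.0661],[0.0361,-0.045,0.0227,-0.0457,0.0033,0.0794],[0.0373,-0.0557,0.0238,-0.0533,0.0038,0.0
[... 367 characters left out ...]
85,0.0025,-0.0108,0,0,0],[-0.0271,0.0064,-0.0159,0,0,0],[-0.035,0.0121,-0.0207,0,0,0],[-0.0419,0.0193,-0.0249,0,0,0],[-0.0476,0.0277,-0.0285,0,0,0],[-0.0518,0.0372,-0.0314,0,0,0],[-0.0546,0.0475,-0.0334,0,0,0]]
343.0 -7.0
[[-0.0012,0.0107,-0.0011,0,0,0],[-0.0007,0.0215,-0.0013,0,0,0],[0.0013,0.0321,-0.0006,0,0,0],[0.005,0.0421,0.0011,0,0,0],[0.01,0.0513,0.0036,0,0,0],[0.0164,0.0594,0.007,0,0,0],[0.0239,0.0661,0.011,0,0,0],[0.0322,0.0712,0.0156,0,0,0]]
423.0 -7.0
[[0.0089,0.0034,0.005,0,0,0],[0.0182,0.005,0.0103,0,0,0],[0.0276,0.0047,0.0157,0,0,0],[0.0367,0.0025,0.021,0,0,0],[0.0454,-0.0014,0.0262,0,0,0],[0.0532,-0.0071,0.031,0,0,0],[0.0601,-0.0143,0.0352,0,0,0],[0.0658,-0.0227,0.0388,0,0,0]]
```

```bash
python3 -m handwheel '[[0.005,0.009,0.0025,-0.0076,0.0005,0.0132],[0.0115,0.0175,0.006,-0.0152,0.0011,0.0265],[0.019,0.024,0.010,-0.0228,0.0016,0.0397],[0.027,0.029,0.0145,-0.0305,0.0022,0.0529],[0.036,0.0325,0.0195,-0.0381,0.0027,0.0661],[0.0455,0.034,0.025,-0.0457,0.0033,0.0794],[0.055,0.034,0.030,-0.0533,0.0038,0.0926],[0.064,0.0315,0.0355,-0.0609,0.0044,0.106]]'; python3 st.py 103 90 .011 7
```

```text
time_s: 9.75
position: [0.4972, 0.1257, 0.2997]
tcp_rot: [[0.851, -0.174, 0.495], [-0.182, -0.983, -0.033], [0.493, -0.062, -0.868]]
force: [-4.7, 7.0, 0.1]
opening: 0.269
grasp_force: 30.0
9.75 J [  3.8   9.9 113.3  -8.2  27.4 111.1] F [-4.7  7.   0.1] op 23.4 gf 30.001119920052588 n,d,e 0.08477133026127039 -0.00875274428362945 0.06107810556472107
to go [ 0.0053 -0.0011  0.0011 -0.0007 -0.0019 -0.0014]
```

```bash
python3 -m handwheel '[[0.0086,-0.004,0.005,-0.0076,0.0005,0.0132],[0.0165,-0.0095,0.010,-0.0152,0.0011,0.0265],[0.0235,-0.017,0.014,-0.0228,0.0016,0.0397],[0.029,-0.0255,0.018,-0.0305,0.0022,0.0529],[0.0335,-0.035,0.0205,-0.0381,0.0027,0.0661],[0.036,-0.045,0.0225,-0.0457,0.0033,0.0794],[0.0375,-0.0555,0.024,-0.0533,0.0038,0.0926],[0.037,-0.0665,0.024,-0.0609,0.0044,0.106]]'; python3 st.py 183 90 .011 -7
python3 -m handwheel '[[-0.002,-0.0105,-0.001,0,0,0],[-0.0055,-0.0205,-0.0025,0,0,0],[-0.011,-0.030,-0.005,0,0,0],[-0.017,-0.038,-0.0085,0,0,0],[-0.0245,-0.0445,-0.0125,0,0,0],[-0.033,-0.050,-0.017,0,0,0],[-0.042,-0.053,-0.022,0,0,0],[-0.051,-0.055,-0.027,0,0,0]]'; python3 st.py 263 90 .011 -7
```

```text
time_s: 10.42
position: [0.5381, 0.0587, 0.326]
tcp_rot: [[0.863, 0.038, 0.503], [0.062, -0.998, -0.032], [0.501, 0.059, -0.864]]
force: [0.1, 3.6, 2.2]
opening: 0.271
grasp_force: 30.0
10.4167 J [ -6.3   9.4 108.9   2.6  31.5  78.7] F [0.1 3.6 2.2] op 23.6 gf 30.000447873026133 n,d,e 0.08472749706936322 -0.06144271755066078 -0.0028002155629069992
to go [ 0.0012 -0.0005 -0.0013 -0.0013  0.0025 -0.0022]
time_s: 11.08
position: [0.4863, 0.003, 0.2984]
tcp_rot: [[0.864, 0.036, 0.502], [0.06, -0.998, -0.033], [0.5, 0.059, -0.864]]
force: [2.6, 3.8, 0.3]
opening: 0.266
grasp_force: 30.0
11.0833 J [-16.7   6.9 117.9  14.7  26.4  58.9] F [2.6 3.8 0.3] op 23.1 gf 30.00307884067297 n,d,e 0.08467397678818123 -0.00636922008285343 -0.062071708179766726
to go [ 0.0019  0.0004 -0.0009 -0.0011  0.002  -0.0009]
```

```bash
python3 -m handwheel '[[-0.0095,0.0005,-0.0055,0,0,0],[-0.0185,0.0025,-0.011,0,0,0],[-0.027,0.0065,-0.016,0,0,0],[-0.035,0.012,-0.0205,0,0,0],[-0.042,0.0195,-0.025,0,0,0],[-0.0475,0.0275,-0.0285,0,0,0],[-0.052,0.037,-0.0315,0,0,0],[-0.0545,0.0475,-0.0335,0,0,0]]'; python3 st.py 343 90 .011 -7
python3 -m handwheel '[[-0.001,0.0105,-0.001,0,0,0],[-0.0005,0.0215,-0.0015,0,0,0],[0.0015,0.032,-0.0005,0,0,0],[0.005,0.042,0.001,0,0,0],[0.010,0.0515,0.0035,0,0,0],[0.0165,0.0595,0.007,0,0,0],[0.024,0.066,0.011,0,0,0],[0.032,0.071,0.0155,0,0,0]]'; python3 st.py 423 90 .011 -7
python3 - <<'E'
from h import *
a,_=cams.capture('scene')
cv2.imwrite('pics/m4.png',cv2.resize(a[130:270,240:420],(720,560),interpolation=cv2.INTER_CUBIC))
E
```

```text
time_s: 11.75
position: [0.432, 0.0513, 0.2651]
tcp_rot: [[0.863, 0.036, 0.503], [0.061, -0.998, -0.034], [0.501, 0.06, -0.863]]
force: [0.6, 0.2, 3.2]
opening: 0.265
grasp_force: 30.0
11.75 J [-10.1   6.6 126.5  10.9  17.   67.3] F [0.6 0.2 3.2] op 23.0 gf 29.996793740428984 n,d,e 0.08466279872852484 0.06022528728388206 -0.017801414699279736
to go [ 0.0016 -0.0004 -0.001  -0.0006  0.0027 -0.0013]
time_s: 12.42
position: [0.4625, 0.1215, 0.2799]
tcp_rot: [[0.866, 0.038, 0.499], [0.064, -0.997, -0.036], [0.496, 0.063, -0.866]]
force: [-3.5, -12.2, 3.8]
opening: 0.271
grasp_force: 30.0
12.4167 J [  3.6   9.1 119.1 -10.1  22.3  98.8] F [ -3.5 -12.2   3.8] op 23.6 gf 30.012817529495806 n,d,e 0.08472782446433606 0.030823680096241642 0.05442044408966775
to go [ 0.0032  0.0006 -0.0002  0.001  -0.0002 -0.0022]
```

View pics/m4.png

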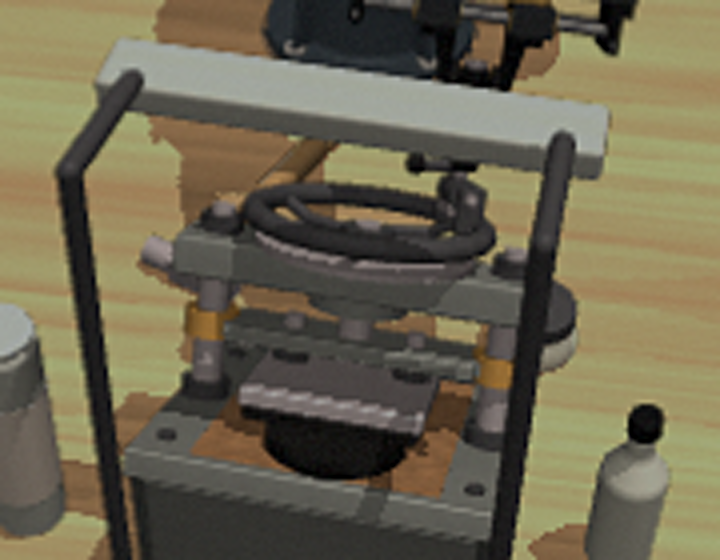

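The platen (about (335,400)) has come down onto the black sole, consistent with meeting near 6.3 rad. I'll wind the remaining 110° to about 533°.

```bash
python3 -m handwheel '[[0.009,0.0035,0.005,0,0,0],[0.018,0.005,0.0105,0,0,0],[0.0275,0.0045,0.0155,0,0,0],[0.0365,0.0025,0.021,0,0,0],[0.0455,-0.0015,0.026,0,0,0],[0.053,-0.007,0.031,0,0,0],[0.060,-0.0145,0.035,0,0,0],[0.066,-0.0225,0.039,0,0,0]]'; python3 st.py 503 90 .011 -7;python3 st.py 533 90 .011 -7
```

```text
time_s: 13.13
position: [0.5287, 0.1018, 0.3188]
tcp_rot: [[0.865, 0.038, 0.5], [0.061, -0.998, -0.029], [0.498, 0.056, -0.865]]
force: [-0.3, 6.4, 0.5]
opening: 0.269
grasp_force: 30.0
13.1333 J [ -0.1  10.1 109.3  -3.2  30.6  89.1] F [-0.3  6.4  0.5] op 23.4 gf 29.99835753813386 n,d,e 0.08477622294377869 -0.04701594051764117 0.03945172380813427
to go [ 0.0029 -0.0024 -0.0003 -0.0025  0.0008 -0.0023]
13.1333 J [ -0.1  10.1 109.3  -3.2  30.6  89.1] F [-0.3  6.4  0.5] op 23.4 gf 29.99835753813386 n,d,e 0.08477622294377869 -0.04701594051764117 0.03945172380813427
to go [ 0.0111 -0.0328  0.0057 -0.0025  0.0008 -0.0023]
```

```bash
python3 -m handwheel '[[0.003,-0.0075,0.002,0,0,0],[0.0055,-0.0155,0.0035,0,0,0],[0.007,-0.023,0.005,0,0,0],[0.0085,-0.0305,0.006,0,0,0],[0.0085,-0.0305,0.006,0,0,0],[0.0085,-0.0305,0.006,0,0,0],[0.0085,-0.0305,0.006,0,0,0],[0.0085,-0.0305,0.006,0,0,0]]'; python3 st.py 533 90 .011 -7
python3 - <<'E'
from plan import *
np.set_printoptions(precision=3,suppress=True)
ph=np.radians(533);b=pos(ph,np.pi/2)
for f in range(90,-7,-6): print(f,pos(ph,np.radians(f))-b)
E
python3 - <<'E'
from h import *
a,_=cams.capture('scene')
cv2.imwrite('pics/m5.png',cv2.resize(a[130:270,240:420],(720,560),interpolation=cv2.INTER_CUBIC))
E
```

```text
time_s: 13.8
position: [0.5385, 0.0692, 0.3257]
tcp_rot: [[0.864, 0.037, 0.503], [0.062, -0.998, -0.033], [0.5, 0.06, -0.864]]
force: [-1.4, -1.3, 4.6]
opening: 0.27
grasp_force: 30.0
13.8 J [ -4.7   9.7 108.6   0.9  31.5  81.6] F [-1.4 -1.3  4.6] op 23.5 gf 29.99810643028468 n,d,e 0.0846822109089128 -0.06101000136107378 0.00768254776343058
to go [ 0.0013 -0.0002 -0.0012 -0.0008  0.0022 -0.0015]
90 [0. 0. 0.]
84 [-0.004 -0.    -0.003]
78 [-0.008 -0.001 -0.006]
72 [-0.012 -0.001 -0.01 ]
66 [-0.015 -0.001 -0.014]
60 [-0.018 -0.002 -0.018]
54 [-0.021 -0.002 -0.023]
48 [-0.023 -0.002 -0.028]
42 [-0.024 -0.003 -0.033]
36 [-0.025 -0.003 -0.038]
30 [-0.025 -0.003 -0.043]
24 [-0.025 -0.004 -0.048]
18 [-0.024 -0.004 -0.054]
12 [-0.023 -0.004 -0.059]
6 [-0.021 -0.005 -0.063]
0 [-0.018 -0.005 -0.068]
-6 [-0.016 -0.005 -0.073]
```

View pics/m5.png

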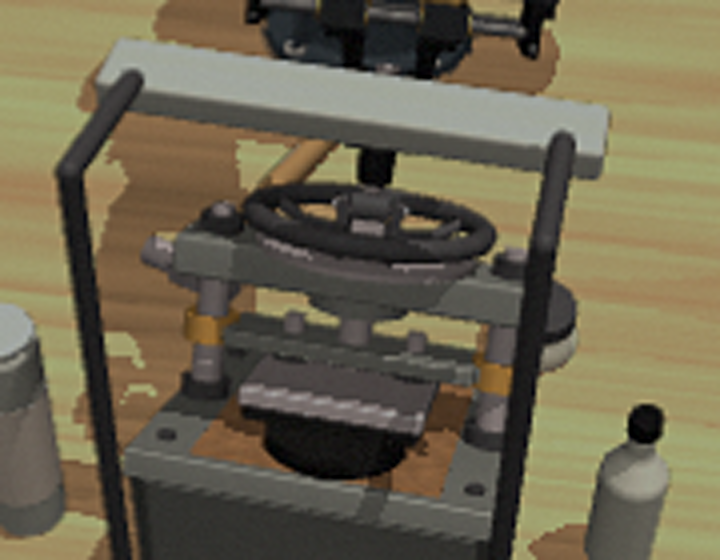

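The platen sits at the same pixels as at 420°, so it was already bearing then. The springs are now squeezed by roughly 6 mm, and the handle stands at the high side under the lamp. Now I fold it.

```bash
python3 -m handwheel '[[-0.004,0,-0.003,0,0,0],[-0.008,-0.001,-0.006,0,0,0],[-0.012,-0.001,-0.010,0,0,0],[-0.015,-0.001,-0.014,0,0,0],[-0.018,-0.002,-0.018,0,0,0],[-0.021,-0.002,-0.023,0,0,0],[-0.023,-0.002,-0.028,0,0,0],[-0.024,-0.003,-0.033,0,0,0]]'; python3 st.py 533 42 .011 -7
```

```text
time_s: 14.52
position: [0.515, 0.0667, 0.2963]
tcp_rot: [[0.86, 0.037, 0.509], [0.063, -0.997, -0.033], [0.506, 0.06, -0.86]]
force: [-14.6, -0.5, 16.4]
opening: 0.26
grasp_force: 29.9
14.5167 J [ -5.5  10.2 114.1   2.1  25.   79.8] F [-14.6  -0.5  16.4] op 22.6 gf 29.949967546854168 n,d,e 0.07079513938641967 -0.026168451040964248 0.0034580022300533834
to go [ 0.0008 -0.0005 -0.0045 -0.0006  0.0057 -0.002 ]
```

```bash
python3 -m handwheel '[[-0.001,0,-0.005,0,0,0],[-0.001,0,-0.010,0,0,0],[-0.001,-0.001,-0.015,0,0,0],[0,-0.001,-0.021,0,0,0],[0.001,-0.001,-0.026,0,0,0],[0.003,-0.002,-0.030,0,0,0],[0.006,-0.002,-0.035,0,0,0],[0.007,-0.002,-0.037,0,0,0]]'; python3 st.py 533 0 .011 -7
```

```text
time_s: 15.18
position: [0.5106, 0.0642, 0.2483]
tcp_rot: [[0.877, 0.039, 0.479], [0.062, -0.998, -0.032], [0.476, 0.058, -0.877]]
force: [-18.5, -11.1, -1.0]
opening: 0.271
grasp_force: 30.0
15.1833 J [ -5.8  15.1 117.1   2.9  19.2  78.5] F [-18.5 -11.1  -1. ] op 23.6 gf 29.98661087360233 n,d,e 0.03133565973687074 0.0014842253777458435 0.0006717206536620443
to go [ 0.0108  0.      0.0081 -0.0012 -0.0116 -0.002 ]
```

```bash
python3 -m handwheel '[[0,0,0,0,0,0],[0,0,0,0,0,0],[0,0,0,0,0,0],[0,0,0,0,0,0],[0,0,0,0,0,0],[0,0,0,0,0,0],[0,0,0,0,0,0],[0,0,0,0,0,0]]' 0.1; python3 st.py 533 0 .011 -7
python3 -m handwheel '[[-0.005,0,0.0085,0,0,0],[-0.01,0,0.017,0,0,0],[-0.015,0.001,0.026,0,0,0],[-0.02,0.001,0.035,0,0,0],[-0.03,0.002,0.052,0,0,0],[-0.045,0.003,0.078,0,0,0],[-0.06,0.004,0.104,0,0,0],[-0.075,0.005,0.13,0,0,0]]'
python3 - <<'E'
from plan import *
a,_=cams.capture('scene');b,_=cams.capture('top')
for q in('grip_mid','pin'):
    r=[models.tip_of(q,c) for c in('scene','top')];print(q,[[(k['position'],round(k['conf'],2)) for k in x[:1]] for x in r])
    if r[0] and r[1]:
        X,g=tri(r[0][0]['position'],r[1][0]['position']);Q=X-hub;print(g,'n,d,e',Q@n,Q@d,Q@e)
cv2.imwrite('pics/m6.png',np.hstack([cv2.resize(a[120:250,250:410],(400,325),interpolation=cv2.INTER_CUBIC),cv2.resize(b[160:290,230:390],(400,325),interpolation=cv2.INTER_CUBIC)]))
E
```

```text
time_s: 15.85
position: [0.5218, 0.0641, 0.2558]
tcp_rot: [[0.864, 0.036, 0.503], [0.061, -0.998, -0.033], [0.5, 0.059, -0.864]]
force: [-1.0, -0.4, -0.4]
opening: 0.549
grasp_force: 0.0
15.85 J [ -5.7  15.  116.2   3.2  18.5  78.5] F [-1.  -0.4 -0.4] op 47.7 gf 0.0 n,d,e 0.03222773603307526 -0.011931119913561472 0.0013445433357043516
to go [-0.0004  0.0001  0.0007 -0.001   0.0022 -0.0014]
time_s: 16.52
position: [0.445, 0.0691, 0.3873]
tcp_rot: [[0.864, 0.036, 0.503], [0.061, -0.998, -0.033], [0.5, 0.059, -0.864]]
force: [1.0, -0.3, 0.1]
opening: 0.55
grasp_force: 0.0
grip_mid [[([333.9, 176.3], 0.66)], [([301.5, 223.7], 0.8)]]
0.0007528969176806372 n,d,e 0.025181389766172877 -0.010334766702181846 0.004694282081199807
pin [[([333.1, 184.4], 0.43)], [([302.4, 199.0], 0.64)]]
0.005938497549402097 n,d,e 0.014941500431006349 -0.06438750557752744 0.009106008712503595
```

View pics/m6.png

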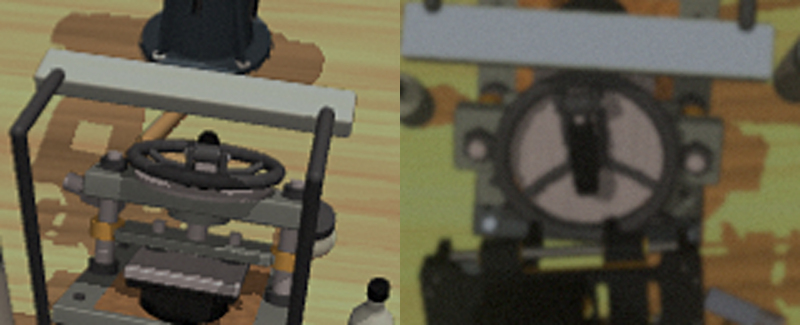

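The grip lies across the wheel (left (208,140), right (585,155)). I'll check its flatness from depth before handing in.

```bash
python3 - <<'E'
from plan import *
np.set_printoptions(precision=4,suppress=True)
im,D=cams.capture('top');x,y=proj('top',hub).astype(int);G=[]
for v in range(y-45,y+46):
    for w in range(x-40,x+41):
        if D[v,w]>0:G.append(pt('top',(w,v),D[v,w])-hub)
G=np.array(G);r=np.radians(533);s=.062-G@rad(r);t=G@tan(r);a=G@n
for lo in range(15,90,10):
    m=(s>lo/1e3)&(s<lo/1e3+.01)&(abs(t)<.007)&(a>.01)&(a<.09);print(lo,m.sum(),np.median(a[m]) if m.any() else '')
E
```

```text
15 39 0.03171465302253177
25 27 0.0322386005081031
35 26 0.03263743120526845
45 27 0.03198457610514814
55 24 0.03219388652579801
65 24 0.0320338103738036
75 26 0.03174686804834724
85 6 0.02825561895628058
```

The handle is flat along its whole length (slope about 0), so I hand in.

```bash
python3 -c "
from rig import bot
print(bot.hand_in())"
```

```text
the job is handed in; nothing more can be done
None
```

I swung the handle out, wound the wheel about half a turn past the platen meeting the sole (springs squeezed roughly 6 mm, estimated from the wheel angle), and folded it back flat (confirmed by depth); the arm stayed away from the bottle, can and jar, and I handed the job in after about 17 s of the 64 s allowed, but hand-in returned no verdict.

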